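# Set the push-to-set air regulator to its working mark

## Task

Set the air regulator with the yellow knob to green: press its knob down gently, feel for the place where it drops in by turning it, then keep it down and turn clockwise until the pointer clicks over from grey to green, never on to red. Let the knob spring up again and leave it; do not force the knob, and leave the blue regulator and the loose things alone.

Things in the scene. Friction and masses are not known exactly. Their poses are not given: they have to be found in the camera images.
- regulator_yellow: Fixed air regulator with the yellow knob: base plate 130 (x) x 92 mm, aluminium block 96 x 80 mm up to z = 45 mm, black collar of radius 47 mm up to z = 57 mm with a clear cover over a white dial, brass nipples reaching 64 mm out on both y sides. Origin: centre of its underside on the bench, on the knob's axis; z up.
- dial_yellow (a point): Centre of the yellow regulator's dial, top of the collar, 57 mm above the bench; fixed, axes as the regulator's. On the collar are three marks: green on the regulator's -x side, grey (off) 60 deg anticlockwise of it seen from above, red (too much) 60 deg clockwise of it.
- grip_yellow (a point): Middle of the yellow T knob's bar, on the turning axis, 94 mm above the bench (37 mm above the collar) while up. Bar 46 mm long along this frame's x, 14 mm wide (y), 26 mm high; below it a flange of radius 17 mm (its underside 15 mm below this point) and a stem of radius 11 mm. Turns and sinks with the knob.
- knob_yellow: The whole yellow knob; origin on the bench under it while up, x along the bar. Up, it spins freely and turns nothing. Pressed, it sinks 3 mm onto a hidden slotted ring; where its dogs meet a slot it drops 6 mm more and then turns the pointer (about 5 deg of play). Four slots 90 deg apart: one lies within a quarter turn, but where cannot be seen.
- pointer_yellow: White dial disc with an orange pointer (along its -x) and the hidden slotted ring; origin as the regulator's. Only the knob's dogs can move it. Before they drop in, the dogs must not press on the ring with more than 30 N (the push on the knob less the spring); 5 to 10 N on the knob is ample for feeling.
- press_yellow (a joint): How far the yellow knob is pressed down, m: 0 up, 0.003 resting on the ring, 0.009 fully down and engaged. The spring pushes back with 3.3 N at the top and 8.3 N at the bottom, and lifts the knob when it is let go.
- turn_yellow (a joint): Turn of the yellow knob, rad, growing clockwise seen from above, without stops; at 0 the bar lies along the regulator's x.
- set_yellow (a joint): Pointer of the yellow regulator, rad, growing clockwise seen from above: -1.05 grey, 0 green, +1.05 red, stops at -1.35 and 1.35. It holds in a click at each mark; leaving one takes about 0.2 N m, the hump between two lies half-way, and beyond it the pointer pulls itself into the next click.
- regulator_blue: The other fixed regulator, with a blue knob, alike in all else; not to be operated. Origin: centre of its underside on the bench.
- grip_blue (a point): Middle of the blue T knob's bar (46 x 14 x 26 mm), 94 mm above the bench.
- press_blue (a joint): How far the blue knob is pressed down, m (0 up).
- set_blue (a joint): Pointer of the blue regulator, rad; starts at grey (about -1.05).
- bolt: Loose hexagon bolt standing on its head, 22 x 19 mm, 63 mm tall; origin at the centre of its underside.
- spark_plug: Loose spark plug lying, 70 mm long (y), 22 mm thick; origin under its centre.

How it is judged:
On the way, in this order (a step that is already met when the one before it is completed fails the run):
1. the yellow knob is pressed fully down into engagement (value of joint press_yellow above 0.007 m), for 0.2 s.
2. with the knob down, the pointer is turned to green (value of joint set_yellow between -0.2 and 0.2 rad and value of joint press_yellow above 0.005 m), for 0.1 s.
At the end, for the whole second after the job is handed in: The yellow regulator's pointer rests in the green click (within 0.14 rad of the green mark's middle), its knob is fully up again (within 1.5 mm), let go and at rest (value of joint set_yellow between -0.14 and 0.14 rad and value of joint press_yellow below 0.0015 m and velocity of joint set_yellow between -0.1 and 0.1 rad/s); the robot touches nothing.
It fails at once if the yellow pointer is turned on towards red (more than 0.7 rad past green) (value of joint set_yellow above 0.7 rad).
It fails at once if the yellow knob is forced: not yet dropped in, its dogs press on the ring with more than 30 N (contact force between knob_yellow and pointer_yellow above 30 N and value of joint press_yellow below 0.005 m).
It fails at once if the blue knob is pressed by more than 3 mm or its pointer turned by about half a click (value of joint press_blue above 0.003 m or value of joint set_blue above -0.5 rad).
It fails at once if the bolt or spark plug is moved by more than 30 mm (distance of any of bolt, spark_plug from where it was at the start of the episode above 0.03 m).
It also fails if it takes over 54 s, if anything falls off the work surface, if the arm or the gripper's body presses on something with over 40 N, if the wrist force passes 120 N, or if a joint passes its speed limit or range.

## Robot

A 6-joint arm with a two-finger parallel gripper is mounted at the origin on the work surface; the furniture and walls round the work are solid. World frame = base frame: x ahead of the robot, y to its left, z up, the work surface at z = 0. Lengths are in m, angles in rad, forces in N, time in s.
With the tool pointing down it reaches from about 0.25 to 0.725 m from the base axis. Payload 4 kg.
Tool frame: the origin (TCP) lies midway between the tips of the shut fingers; the grasp point (between the pads) lies bot.tcp_to_grasp behind it (bot.tcp_to_grasp is the distance from the TCP to the grasp point, in m); z points along the fingers, y is the line along which they close (so a half turn about z gives the same grasp; the last joint's range is limited). The gripper opens to 85 mm and grips with 20 to 120 N. Pads are 22 mm wide; open, the fingers measure 114 mm over their backs; the gripper's body (76 mm by 85 mm) begins 54 mm behind the grasp point. The pads swing forward as they close: fully open they stand 13 mm farther back than shut.
Start: joints at [-1.205, 0.241, 0.005, 1.335, 0, 1.571], TCP at [0.179, -0.467, 0.231] pointing down, gripper open.
Joint ranges: [-2.72, 2.72], [-1.05, 1.87], [-1.09, 1.28], [-1.99, 2.15], [-1.42, 1.44], [-3.14, 3.14]. Speed limits (rad/s): [2.79, 2.79, 3.14, 3.14, 3.14, 3.14].

## Interface

Orientations are given as a unit quaternion [x, y, z, w].
In Python, from workcell import readout, camera, bot gives the robot as it stands. The module is installed in compiled form; this text tells all that it offers.
- The arm moves only by the tool jog_arm, never from a script. Its argument "motion" is a list of rows, each an object of numbers: "x", "y", "z": the shift along the tool's x, y, z in mm; "spin": the turn about the tool's z in degrees; "fingers": the closure, from -1 (fully open) to 1 (shut). A call has 1 to 8 rows; each row is the pose to reach, as a shift and turn from the pose commanded when the call began, along the tool's axes at that moment; what a row does not reach only later rows make up. A row lasts 1/8 s, in which the tool goes at most 62.5 mm and 10.7 degrees, less where a joint would pass 70% of its speed; a pose out of reach is approached as far as the arm can. A call with a gripper value outside its range is refused whole. The fingers move at their own pace and stop on an object; the grip force is fixed at half the most. Time passes only in rows, so rows that repeat a pose let the fingers close. It gives the time, the measured TCP pose, the force, the opening and the grip force at its end, in the units of the state.
- readout.get_obs(): the state, without advancing time (a new reading comes with each control period).
- camera(name): name is "scene" or "top" or "wrist"; returns a dict with "pixels" (384x512x3 uint8, red, green, blue), "K" (3x3 intrinsics, pixels), "rvec" (rotation vector, rad) and "tvec" (3), from world to camera coordinates, as OpenCV has them. Camera axes: x right, y down, z forward; pixel columns grow to the right and rows downward; lengths in m; the calibration is good to about 2 mm. A picture is of the moment at which its call begins. There is no depth.
- bot.job_done(): hands the job in; it is judged then, once.
The state is a dict: "clock": time; "joint_pos": joint angles; "joint_vel": joint speeds; "tau": joint torques, N m; "eef_pos": TCP position; "tool_rot": TCP orientation; "ft_force": force on the tool from outside, world axes, zero at the start; "ft_torque": the same for the moment, N m; "grip_width": finger opening in m; "grasp_force": force on a finger pad.
Only numpy, scipy, OpenCV 4.12 (cv2) and the standard library are available. Lean on these libraries where they do the work, as an engineer would, in place of code of your own. Each camera call takes 0.05 s, during which the arm holds its last target. There are 200 camera calls.

## Working session

There is one attempt and no reset: what is moved stays moved. The work goes in short steps, Python scripts to look and compute and a tool call to move; the robot and the scene stay as the last step left them, time stands still between calls to the robot, and variables do not carry over. Pictures are saved under pics/ and viewed, at most 10 in all, crops included, and the job is handed in when it is done.

Besides the shell and the picture viewer there is one more tool, called after ">>>" as name(argument=value, ...), one argument or row to a line, values as JSON. jog_arm: Moves the arm, as the interface text tells. Its arguments: {"type":"object","properties":{"motion":{"type":"array"}},"required":["motion"]}

```bash
mkdir -p pics; python3 - <<'E'
from workcell import readout,camera,bot
import cv2,numpy as np,pickle
o=readout.get_obs();print({k:np.round(v,3) for k,v in o.items()},bot.tcp_to_grasp)
d={n:camera(n) for n in("scene","top")}
pickle.dump(d,open('d.pkl','wb'))
im=np.vstack([d[n]["pixels"] for n in d])[:,:,::-1]
for n in d: cv2.imwrite(f'pics/{n}0.png',cv2.resize(d[n]["pixels"][:,:,::-1],(800,600),interpolation=cv2.INTER_CUBIC)); print(n,d[n]["K"],-cv2.Rodrigues(d[n]["rvec"])[0].T@d[n]["tvec"])
E
```

```text
{'clock': np.float64(0.0), 'joint_pos': array([-1.205,  0.241,  0.004,  1.335,  0.   ,  1.571]), 'joint_vel': array([ 0.001, -0.   , -0.   ,  0.   ,  0.001,  0.001]), 'tau': array([-0.0000e+00, -3.7232e+01,  2.5241e+01,  1.7000e-02,  0.0000e+00,
        0.0000e+00]), 'eef_pos': array([ 0.179, -0.466,  0.23 ]), 'tool_rot': array([ 0.983,  0.182, -0.   , -0.001]), 'ft_force': array([-0.488,  0.064, -0.815]), 'ft_torque': array([0.012, 0.027, 0.005]), 'grasp_force': np.float64(0.0), 'grip_width': np.float64(0.086)} 0.0187
scene [[460.38734006   0.         256.88737473]
 [  0.         460.38734006 190.37178186]
 [  0.           0.           1.        ]] [ 0.75528467 -0.8801559   0.48269755]
top [[395.5376826    0.         255.23880514]
 [  0.         395.5376826  184.96282394]
 [  0.           0.           1.        ]] [ 0.47697222 -0.13597226  0.95423037]
```

View pics/top0.png

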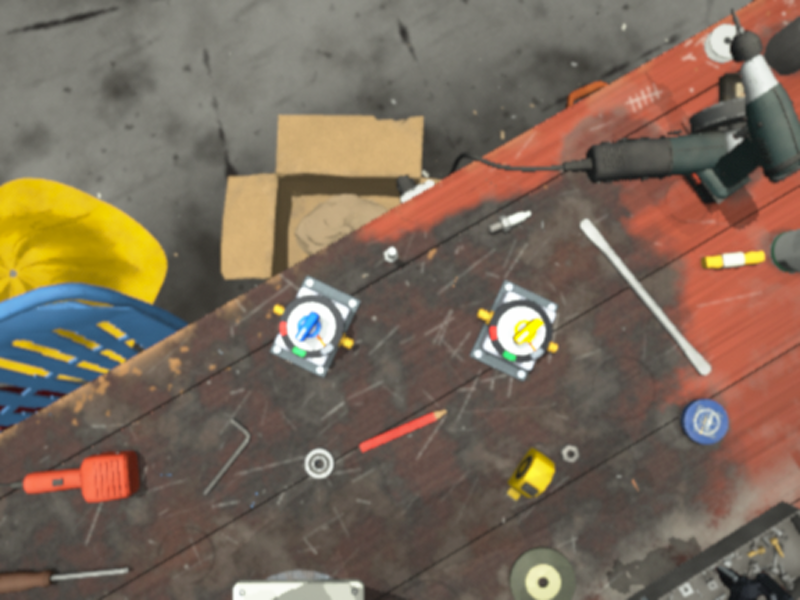

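View pics/scene0.png

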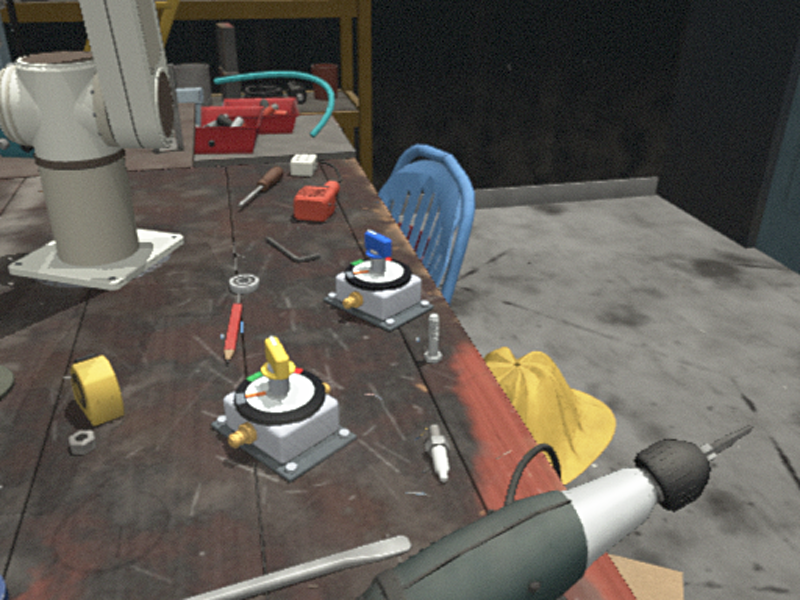

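The top view shows the yellow regulator at about (518,332) of 800x600, with its green mark at (510,357) and red mark at (490,333). The bolt stands at (391,254) and the plug lies at (510,222). I'll measure these now.

```bash
cat > h.py <<'E'
import cv2,numpy as np
def plane(c,uv,z):
    R=cv2.Rodrigues(np.array(c["rvec"],float))[0];t=np.array(c["tvec"],float).ravel()
    u=cv2.undistortPoints(np.array(uv,float).reshape(-1,1,2),c["K"],None).reshape(-1,2)
    d=np.c_[u,np.ones(len(u))]@R; o=-R.T@t
    return o+d*((z-o[2])/d[:,2])[:,None]
def blobs(c,lo,hi,box,mn=4):
    x0,y0,x1,y1=box
    h=cv2.cvtColor(c["pixels"],cv2.COLOR_RGB2HSV);m=cv2.inRange(h,lo,hi);k=np.zeros_like(m);k[y0:y1,x0:x1]=m[y0:y1,x0:x1]
    n,l,s,ce=cv2.connectedComponentsWithStats(k)
    return [(s[i,4],ce[i],np.argwhere(l==i)[:,::-1]) for i in range(1,n) if s[i,4]>=mn]
E
python3 - <<'E'
from h import *;import pickle
d=pickle.load(open('d.pkl','rb'));c=d['top'];B=(298,178,362,246)
for nm,lo,hi,z in[('yellow',(22,150,130),(34,255,255),.1),('green',(45,100,60),(85,255,255),.057),('red',(0,170,100),(6,255,255),.057),('brass',(14,100,80),(24,255,255),.03),('white',(0,0,200),(180,40,255),.055)]:
    for a,ce,p in blobs(c,lo,hi,B):
        w=plane(c,p+0.0,z)[:,:2]; r=cv2.minAreaRect((w*1000).astype(np.float32)); e,v=np.linalg.eigh(np.cov(w.T)); print(nm,a,ce.round(1),w.mean(0).round(4),r, np.degrees(np.arctan2(*v[::-1,1])).round(1),(np.sqrt(e)*1000).round(1))
for n,uv in(('bolt',(391/800*512,254*.64)),('plug',(510*.64,222*.64)),('blue',(308*.64,327*.64))): print(n,plane(c,[uv],.03))
s=d['top']["pixels"][170:250,290:370,::-1];cv2.imwrite('pics/crop.png',cv2.resize(s,(600,600),interpolation=cv2.INTER_CUBIC))
E
```

```text
yellow 42 [309.8 201.1] [ 0.4903 -0.2692] ((489.92047119140625, -268.7839660644531), (20.281803131103516, 9.707222938537598), 63.24657440185547) 62.6 [2.8 5.8]
yellow 138 [337.8 210.7] [ 0.4695 -0.3297] ((470.2612609863281, -326.4452209472656), (28.099973678588867, 42.958736419677734), 55.45610046386719) 126.5 [ 6.8 11.4]
yellow 24 [353.6 221.8] [ 0.4453 -0.3636] ((444.9656677246094, -363.41510009765625), (10.857376098632812, 8.643908500671387), 89.02315521240234) 81.3 [2.6 3.5]
green 42 [325.4 227.6] [ 0.4309 -0.3108] ((430.70355224609375, -310.69097900390625), (21.272329330444336, 10.139630317687988), 63.269840240478516) 69.7 [2.9 6. ]
red 13 [314.7 213.4] [ 0.4631 -0.2867] ((464.0127258300781, -287.4124755859375), (4.550199508666992, 13.583221435546875), 89.79400634765625) -169.4 [1.5 4.8]
brass 61 [310.  201.7] [ 0.4901 -0.2805] ((491.04486083984375, -279.6863098144531), (24.053478240966797, 21.00379180908203), 62.86369705200195) 60.5 [6.3 7.8]
brass 6 [339.7 220.7] [ 0.4455 -0.3496] ((445.32647705078125, -349.974365234375), (11.612898826599121, 1.8831968307495117), 36.4328269958
[... 1049 characters left out ...]
64794921875), (26.27147674560547, 12.246316909790039), 26.125085830688477) -146.9 [3.4 6.9]
white 21 [305.6 225.9] [ 0.4348 -0.266 ] ((434.6293029785156, -265.821533203125), (11.373140335083008, 9.03861141204834), 89.7733154296875) -136.4 [2.9 3.1]
white 32 [336.9 233.4] [ 0.4176 -0.3372] ((416.61383056640625, -336.8023681640625), (10.608810424804688, 17.033937454223633), 10.944334030151367) 96.8 [3.  4.9]
white 21 [333. 239.] [ 0.405 -0.328] ((405.02325439453125, -328.02679443359375), (9.147727966308594, 9.015900611877441), 89.73025512695312) 112.1 [2.9 3. ]
bolt [[ 0.58228395 -0.14093013  0.03      ]]
plug [[ 0.63069545 -0.32100014  0.03      ]]
blue [[ 0.47320612 -0.01707684  0.03      ]]
```

View pics/crop.png

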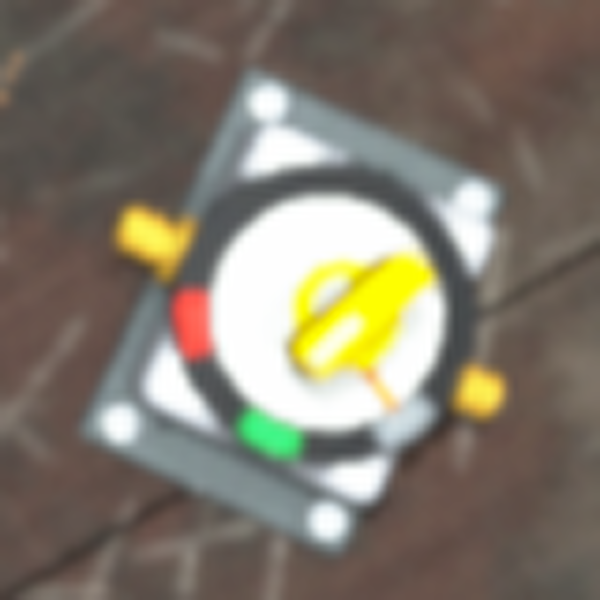

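The crop shows the dial centre at about (327,312). The bar runs from lower-left (305,345) to upper-right (425,265), the pointer sits at grey, and the four base screws are clear.

```bash
python3 - <<'E'
from h import *;import pickle
d=pickle.load(open('d.pkl','rb'));c=d['top']
f=lambda p:np.array(p)/7.5+[290,170]-.43
S=plane(c,f([(267,102),(475,198),(120,424),(327,521)]),.01);print('screws',S.mean(0),np.degrees(np.arctan2(*(S[0]+S[1]-S[2]-S[3])[1::-1])))
print('dial',plane(c,f([(327,312)]),.057), 'nip',plane(c,[(310,201.4),(353.5,221.8)],.03).mean(0))
b=plane(c,f([(305,345),(425,265)]),.107);print('bar',b.mean(0),np.degrees(np.arctan2(*(b[1]-b[0])[1::-1])),np.linalg.norm(b[1]-b[0]))
# hull of scene knob
s=d['scene']
for a,ce,p in blobs(s,(22,130,100),(34,255,255),(165,210,195,245)): print(a,ce,p.min(0),p.max(0))
from scipy.spatial.transform import Rotation as R
R0=R.from_quat([.983,.182,0,0]).as_matrix();print(R0.round(3))
E
```

```text
screws [ 0.46800057 -0.32956226  0.01      ] -25.38805881572382
dial [[ 0.46801339 -0.32889354  0.057     ]] nip [ 0.466763   -0.33132477  0.03      ]
bar [ 0.47048704 -0.32910355  0.107     ] -56.86298762925915 0.041577285568584865
275 [176.77454545 232.01090909] [167 216] [188 242]
[[ 0.934  0.358  0.   ]
 [ 0.358 -0.934  0.   ]
 [ 0.     0.    -1.   ]]
```

>>> jog_arm(
  motion=[
    {"x": 50, "y": -4, "z": 0, "spin": -10},
    {"x": 100, "y": -8, "z": 0, "spin": -20},
    {"x": 150, "y": -12, "z": 0, "spin": -30},
    {"x": 200, "y": -16, "z": 0, "spin": -40},
    {"x": 240, "y": -19, "z": 0, "spin": -50},
    {"x": 280, "y": -22, "z": 0, "spin": -60},
    {"x": 319, "y": -25, "z": 10, "spin": -70},
    {"x": 319, "y": -25, "z": 20, "spin": -80},
  ],
)

```text
validation failed for argument at $.mo...
```

>>> jog_arm(
  motion=[
    {"spin": -10},
    {"spin": -20},
    {"spin": -23},
    {"spin": -23},
  ],
)

```text
validation failed for argument at $.mo...
```

```bash
python3 - <<'E'
from workcell import readout,camera
from h import *;import pickle
c=camera("wrist");o=readout.get_obs();pickle.dump(c,open('w.pkl','wb'))
print(o['clock'],o['joint_pos'].round(3),o['eef_pos'].round(4),o['tool_rot'].round(3),o['ft_force'].round(2))
cv2.imwrite('pics/w1.png',c["pixels"][:,:,::-1])
E
```

```text
0.15 [-1.205  0.241  0.004  1.335 -0.     1.571] [ 0.1787 -0.4665  0.2306] [ 0.983  0.182 -0.    -0.001] [-0.34 -0.37  0.4 ]
```

View pics/w1.png

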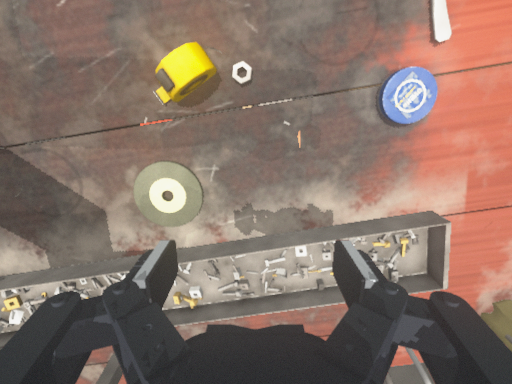

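The call was refused, perhaps because every key is required, so I'll add them. The picture only shows the start view, with a parts tray under the open fingers.

>>> jog_arm(
  motion=[
    {"x": 50, "y": -4, "z": 0, "spin": -10, "fingers": -1},
    {"x": 100, "y": -8, "z": 0, "spin": -20, "fingers": -1},
    {"x": 150, "y": -12, "z": 0, "spin": -30, "fingers": -1},
    {"x": 200, "y": -16, "z": 0, "spin": -40, "fingers": -1},
    {"x": 240, "y": -19, "z": 0, "spin": -50, "fingers": -1},
    {"x": 280, "y": -22, "z": 0, "spin": -60, "fingers": -1},
    {"x": 319, "y": -25, "z": 10, "spin": -70, "fingers": -1},
    {"x": 319, "y": -25, "z": 20, "spin": -80, "fingers": -1},
  ],
)

```text
clock: 1.15
eef_pos: [0.4701, -0.3278, 0.2103]
tool_rot: [0.633, 0.774, 0.0, -0.0]
ft_force: [-0.1, -0.7, 0.3]
grip_width: 0.0856
grasp_force: 0.0
```

>>> jog_arm(
  motion=[
    {"x": 0, "y": 0, "z": 0, "spin": -10, "fingers": -1},
    {"x": 0, "y": 0, "z": 0, "spin": -20, "fingers": -1},
    {"x": 0, "y": 0, "z": 0, "spin": -23, "fingers": -1},
    {"x": 0, "y": 0, "z": 0, "spin": -23, "fingers": -1},
  ],
)

```text
clock: 1.65
eef_pos: [0.4676, -0.3293, 0.2109]
tool_rot: [0.47, 0.883, 0.0, -0.0]
ft_force: [-0.9, -0.8, 0.2]
grip_width: 0.0856
grasp_force: 0.0
```

```bash
python3 - <<'E'
from workcell import readout,camera
from h import *;import pickle
c=camera("wrist");o=readout.get_obs();pickle.dump(c,open('w.pkl','wb'))
print(o['clock'],o['joint_pos'].round(3),o['eef_pos'].round(4),o['tool_rot'].round(3),o['ft_force'].round(2))
cv2.imwrite('pics/w2.png',c["pixels"][:,:,::-1])
for a,ce,p in blobs(c,(22,130,100),(34,255,255),(0,0,512,384),80): print(a,ce,p.min(0),p.max(0))
E
```

```text
1.7 [-0.614  0.394  0.166  1.344  0.     0.365] [ 0.4676 -0.3293  0.2109] [ 0.47   0.883  0.    -0.   ] [-0.85  0.87 -0.44]
2707 [87.82305135 83.02105652] [54 39] [126 114]
147 [102.70068027  75.73469388] [96 66] [109  86]
748 [256.21256684 186.36631016] [241 164] [271 210]
```

View pics/w2.png

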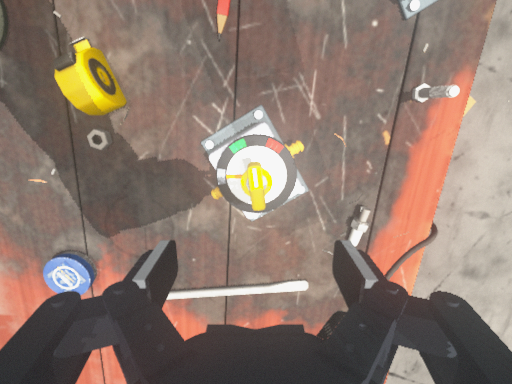

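The bar runs vertically in the wrist view, around (256,186), with grey at (221,177), green at (238,145) and red at (274,144). It is well aligned with the tool, and I'll measure what error is left.

```bash
python3 - <<'E'
from h import *;import pickle
c=pickle.load(open('w.pkl','rb'))
R=cv2.Rodrigues(np.array(c["rvec"],float))[0];print('cam',-R.T@np.array(c["tvec"]).ravel())
h=cv2.cvtColor(c["pixels"],cv2.COLOR_RGB2HSV)
w=cv2.inRange(h,(0,0,190),(180,60,255));print('px')
a,ce,p=[b for b in blobs(c,(18,90,100),(36,255,255),(236,160,276,215),80)][0]
for y in range(p[:,1].min(),p[:,1].max()+1,3):
    q=p[p[:,1]==y,0];print(y,q.min(),q.max(),end=' | ')
s=c["pixels"][155:220,220:300,::-1];cv2.imwrite('pics/c2.png',cv2.resize(s,None,fx=9,fy=9,interpolation=cv2.INTER_CUBIC))
# collar circle
dk=cv2.inRange(h,(0,0,0),(180,255,75));
E
```

```text
cam [ 0.42324862 -0.26617712  0.35300455]
px
162 251 257 | 165 248 260 | 168 248 262 | 171 246 266 | 174 243 268 | 177 236 270 | 180 241 271 | 183 241 271 | 186 242 270 | 189 243 269 | 192 245 267 | 195 249 264 | 198 251 264 | 201 252 264 | 204 252 265 | 207 252 265 | 210 254 261 |
```

View pics/c2.png

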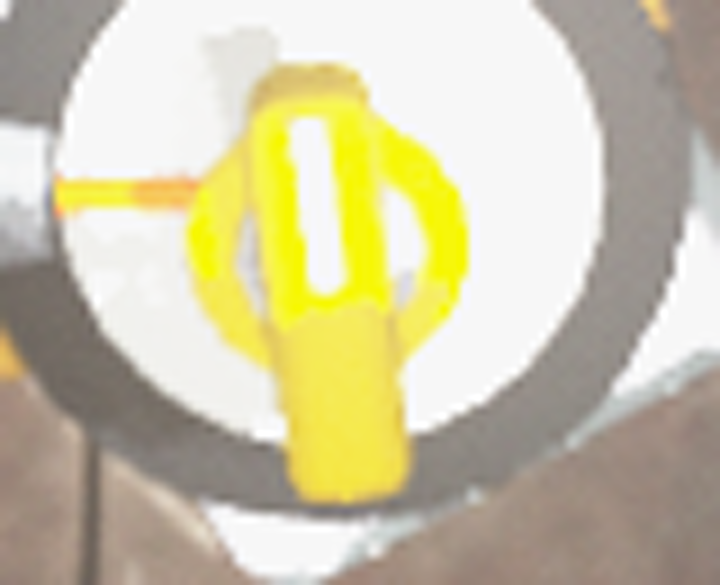

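The crop shows the bar axis running from (308,85) to (350,490), tilted about 6°. The white dial spans x from 60 to 605.

```bash
python3 - <<'E'
from h import *;import pickle
c=pickle.load(open('w.pkl','rb'))
f=lambda p:np.array(p)/9+[220,155]-.45
b=plane(c,f([(308,85),(350,490)]),.107);print(b.mean(0),np.degrees(np.arctan2(*(b[0]-b[1])[1::-1])),np.linalg.norm(b[1]-b[0]))
# dark collar outline ellipse -> centre on plane
h=cv2.cvtColor(c["pixels"],cv2.COLOR_RGB2HSV)
e=[plane(c,f([(60,180)]),.055),plane(c,f([(605,180)]),.055)];print(e)
g=[plane(c,[p],.057)[0] for p in((238,145.5),(274,144.5),(221.5,177))];print(np.round(g,4))
x0=(.468,-.329)
for q in g: print(np.degrees(np.arctan2(q[1]-x0[1],q[0]-x0[0])),np.hypot(q[1]-x0[1],q[0]-x0[0]))
E
```

```text
[ 0.46548678 -0.32660597  0.107     ] 129.63779928937484 0.04508842972512831
[array([[ 0.43770109, -0.34604154,  0.055     ]]), array([[ 0.49506791, -0.30753259,  0.055     ]])]
[[ 0.4309 -0.3105  0.057 ]
 [ 0.4631 -0.2876  0.057 ]
 [ 0.4347 -0.3509  0.057 ]]
153.48846436394595 0.04141775888641063
96.77086298009972 0.041674191063801096
-146.66246466057515 0.0398900665424137
```

>>> jog_arm(
  motion=[
    {"x": 0, "y": 0, "z": 40, "spin": -5, "fingers": -1},
    {"x": 0, "y": 0, "z": 80, "spin": -5, "fingers": -1},
    {"x": 0, "y": 0, "z": 110, "spin": -5, "fingers": -0.5},
    {"x": 0, "y": 0, "z": 125, "spin": -5, "fingers": 0},
    {"x": 0, "y": 0, "z": 125, "spin": -5, "fingers": 0.3},
    {"x": 0, "y": 0, "z": 125, "spin": -5, "fingers": 0.5},
  ],
)

```text
clock: 2.45
eef_pos: [0.4687, -0.3301, 0.0877]
tool_rot: [0.431, 0.902, -0.0, 0.001]
ft_force: [-0.1, 0.8, -1.0]
grip_width: 0.0211
grasp_force: 0.0
```

```bash
python3 - <<'E'
from workcell import camera
import cv2
c=camera("scene")["pixels"][190:300,120:240,::-1];cv2.imwrite('pics/s2.png',cv2.resize(c,(654,600),interpolation=cv2.INTER_CUBIC))
E
```

```text
(no output)
```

View pics/s2.png

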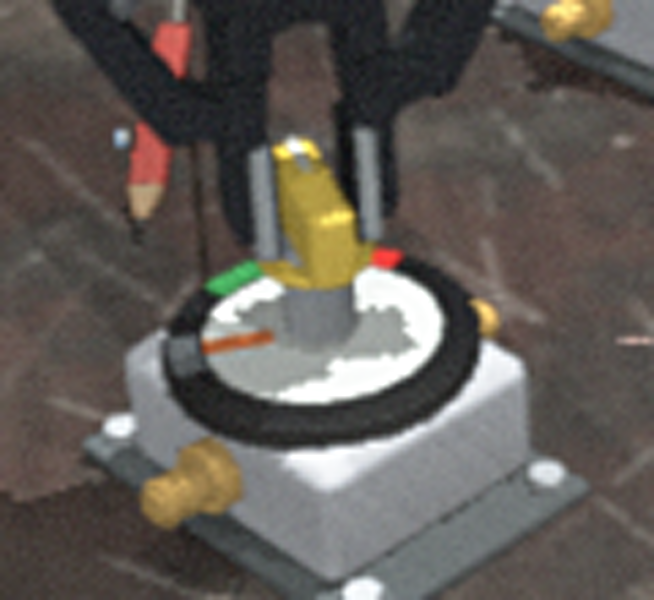

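The pads straddle the bar around (300,210) with the tips just above the flange. I'll close on it.

>>> jog_arm(
  motion=[
    {"x": 0, "y": 0, "z": 0, "spin": 0, "fingers": 1},
    {"x": 0, "y": 0, "z": 0, "spin": 0, "fingers": 1},
    {"x": 0, "y": 0, "z": 0, "spin": 0, "fingers": 1},
    {"x": 0, "y": 0, "z": 0, "spin": 0, "fingers": 1},
  ],
)

```text
clock: 3.0
eef_pos: [0.4696, -0.3298, 0.0873]
tool_rot: [0.431, 0.903, 0.0, 0.002]
ft_force: [5.7, 1.5, 3.5]
grip_width: 0.0126
grasp_force: 61.7
```

>>> jog_arm(
  motion=[
    {"x": 0, "y": 1, "z": 1, "spin": 0, "fingers": 1},
    {"x": 0, "y": 1, "z": 2, "spin": 0, "fingers": 1},
    {"x": 0, "y": 1, "z": 3, "spin": 0, "fingers": 1},
    {"x": 0, "y": 1, "z": 3, "spin": 0, "fingers": 1},
  ],
)

```text
clock: 3.5
eef_pos: [0.4696, -0.3298, 0.0848]
tool_rot: [0.431, 0.902, -0.0, 0.002]
ft_force: [3.0, -0.6, 8.5]
grip_width: 0.0124
grasp_force: 62.5
```

>>> jog_arm(
  motion=[
    {"x": 0, "y": 0, "z": 1, "spin": 0, "fingers": 1},
    {"x": 0, "y": 0, "z": 1, "spin": 0, "fingers": 1},
  ],
)

```text
clock: 3.75
eef_pos: [0.4696, -0.3298, 0.0846]
tool_rot: [0.431, 0.902, -0.0, 0.002]
ft_force: [1.6, 0.8, 12.5]
grip_width: 0.0128
grasp_force: 63.1
```

>>> jog_arm(
  motion=[
    {"x": 0, "y": 0, "z": 0, "spin": 5, "fingers": 1},
    {"x": 0, "y": 0, "z": 0, "spin": 10, "fingers": 1},
    {"x": 0, "y": 0, "z": 0, "spin": 15, "fingers": 1},
    {"x": 0, "y": 0, "z": 0, "spin": 15, "fingers": 1},
  ],
)

```text
clock: 4.25
eef_pos: [0.4691, -0.3301, 0.0846]
tool_rot: [0.545, 0.838, -0.001, 0.002]
ft_force: [0.6, 0.2, 12.7]
grip_width: 0.0131
grasp_force: 63.1
```

```bash
cat > st.py <<'E'
from workcell import readout
o=readout.get_obs();print(o['clock'],o['joint_pos'][5].round(3),o['eef_pos'].round(4),o['ft_force'].round(1),o['ft_torque'].round(2))
E
python3 st.py
```

```text
4.25 0.541 [ 0.4691 -0.3301  0.0846] [ 0.6  0.2 12.7] [ 0.   -0.2  -0.01]
```

>>> jog_arm(
  motion=[
    {"x": 0, "y": 0, "z": 0, "spin": 5, "fingers": 1},
    {"x": 0, "y": 0, "z": 0, "spin": 10, "fingers": 1},
    {"x": 0, "y": 0, "z": 0, "spin": 15, "fingers": 1},
    {"x": 0, "y": 0, "z": 0, "spin": 15, "fingers": 1},
  ],
)

```text
clock: 4.75
eef_pos: [0.4685, -0.3303, 0.0846]
tool_rot: [0.65, 0.76, -0.001, 0.002]
ft_force: [-0.2, -0.6, 14.2]
grip_width: 0.0126
grasp_force: 63.2
```

>>> jog_arm(
  motion=[
    {"x": 0, "y": 0, "z": 0, "spin": 5, "fingers": 1},
    {"x": 0, "y": 0, "z": 0, "spin": 10, "fingers": 1},
    {"x": 0, "y": 0, "z": 0, "spin": 15, "fingers": 1},
    {"x": 0, "y": 0, "z": 0, "spin": 15, "fingers": 1},
  ],
)

```text
clock: 5.25
eef_pos: [0.4679, -0.3303, 0.0845]
tool_rot: [0.744, 0.668, -0.001, 0.001]
ft_force: [-1.5, -1.2, 15.1]
grip_width: 0.0126
grasp_force: 63.4
```

>>> jog_arm(
  motion=[
    {"x": 0, "y": 0, "z": 0, "spin": 5, "fingers": 1},
    {"x": 0, "y": 0, "z": 0, "spin": 10, "fingers": 1},
    {"x": 0, "y": 0, "z": 0, "spin": 15, "fingers": 1},
    {"x": 0, "y": 0, "z": 0, "spin": 15, "fingers": 1},
  ],
)

```text
clock: 5.75
eef_pos: [0.4672, -0.33, 0.0826]
tool_rot: [0.825, 0.565, -0.002, 0.0]
ft_force: [-0.7, -1.9, 5.8]
grip_width: 0.0121
grasp_force: 62.1
```

It has dropped in: the force fell and z is down 2 mm. I'll follow it to the bottom.

>>> jog_arm(
  motion=[
    {"x": 0, "y": 0, "z": 1.5, "spin": 0, "fingers": 1},
    {"x": 0, "y": 0, "z": 3, "spin": 0, "fingers": 1},
    {"x": 0, "y": 0, "z": 4.5, "spin": 0, "fingers": 1},
    {"x": 0, "y": 0, "z": 4.5, "spin": 0, "fingers": 1},
  ],
)

```text
clock: 6.25
eef_pos: [0.4672, -0.3301, 0.0791]
tool_rot: [0.825, 0.566, -0.002, 0.001]
ft_force: [-1.7, -1.6, 11.9]
grip_width: 0.0124
grasp_force: 62.9
```

>>> jog_arm(
  motion=[
    {"x": 0, "y": 0, "z": 1, "spin": 0, "fingers": 1},
    {"x": 0, "y": 0, "z": 1, "spin": 0, "fingers": 1},
    {"x": 0, "y": 0, "z": 1, "spin": 0, "fingers": 1},
  ],
)

```text
clock: 6.62
eef_pos: [0.4673, -0.3301, 0.0791]
tool_rot: [0.825, 0.566, -0.001, 0.001]
ft_force: [-2.5, 0.3, 16.5]
grip_width: 0.0123
grasp_force: 63.6
```

```bash
python3 st.py
```

```text
6.625 1.326 [ 0.4673 -0.3301  0.0791] [-2.5  0.3 16.5] [0.05 0.79 0.02]
```

Fully down. Now I'll turn it clockwise in stages.

>>> jog_arm(
  motion=[
    {"x": 0, "y": 0, "z": 0, "spin": 5, "fingers": 1},
    {"x": 0, "y": 0, "z": 0, "spin": 10, "fingers": 1},
    {"x": 0, "y": 0, "z": 0, "spin": 15, "fingers": 1},
    {"x": 0, "y": 0, "z": 0, "spin": 20, "fingers": 1},
    {"x": 0, "y": 0, "z": 0, "spin": 25, "fingers": 1},
    {"x": 0, "y": 0, "z": 0, "spin": 25, "fingers": 1},
  ],
)

```text
clock: 7.38
eef_pos: [0.4664, -0.3295, 0.0791]
tool_rot: [0.928, 0.373, -0.002, 0.0]
ft_force: [-4.9, 1.4, 18.7]
grip_width: 0.0127
grasp_force: 63.9
```

```bash
python3 st.py
```

```text
7.375 1.763 [ 0.4664 -0.3295  0.0791] [-4.9  1.4 18.7] [ 0.28  1.23 -0.04]
```

>>> jog_arm(
  motion=[
    {"x": 0, "y": 0, "z": 0, "spin": 5, "fingers": 1},
    {"x": 0, "y": 0, "z": 0, "spin": 10, "fingers": 1},
    {"x": 0, "y": 0, "z": 0, "spin": 15, "fingers": 1},
    {"x": 0, "y": 0, "z": 0, "spin": 20, "fingers": 1},
    {"x": 0, "y": 0, "z": 0, "spin": 25, "fingers": 1},
    {"x": 0, "y": 0, "z": 0, "spin": 25, "fingers": 1},
  ],
)

```text
clock: 8.12
eef_pos: [0.4658, -0.3286, 0.0791]
tool_rot: [0.987, 0.164, -0.002, -0.0]
ft_force: [-6.6, 4.2, 20.0]
grip_width: 0.0128
grasp_force: 64.2
```

```bash
python3 st.py; python3 - <<'E'
from workcell import camera
import cv2,pickle
d=camera("scene");pickle.dump(d,open('s3.pkl','wb'));c=d["pixels"][210:300,125:225,::-1];cv2.imwrite('pics/s3.png',cv2.resize(c,(660,594),interpolation=cv2.INTER_CUBIC))
E
```

```text
8.125 2.2 [ 0.4658 -0.3286  0.0791] [-6.6  4.2 20. ] [ 0.88  1.46 -0.26]
```

View pics/s3.png

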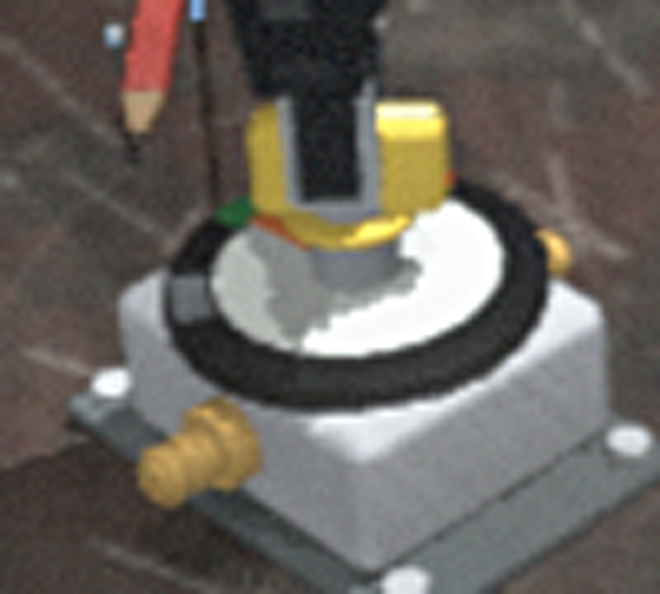

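The pointer tip is at about (262,222), with the green mark at (235,210). I'll compute the pointer angle.

```bash
python3 - <<'E'
from h import *;import pickle
c=pickle.load(open('s3.pkl','rb'))
f=lambda p:np.array(p)/6.6+[125,210]-.42
for p,z in(((258,221),.055),((280,233),.055),((300,243),.055),((236,210),.057),((190,298),.057),((452,178),.057)):
    q=plane(c,f([p]),z)[0]-[.468,-.329,0];print(p,np.degrees(np.arctan2(q[1],q[0])).round(1),np.hypot(*q[:2]).round(4))
b=blobs(c,(3,110,90),(14,255,255),(155,235,180,256),3)
for a,ce,p in b: q=plane(c,[ce],.055)[0]-[.468,-.329,0];print(a,ce,np.degrees(np.arctan2(q[1],q[0])).round(1),np.hypot(*q[:2]))
E
```

```text
(258, 221) 161.6 0.032
(280, 233) 163.0 0.0238
(300, 243) 164.5 0.0168
(236, 210) 164.2 0.0376
(190, 298) -138.0 0.0398
(452, 178) 77.0 0.0405
10 [166. 244.] 161.0 0.026958494037840328
```

The pointer is roughly 5–8° short of green, so I'll turn a bit more and hold.

>>> jog_arm(
  motion=[
    {"x": 0, "y": 0, "z": 0, "spin": 3, "fingers": 1},
    {"x": 0, "y": 0, "z": 0, "spin": 6, "fingers": 1},
    {"x": 0, "y": 0, "z": 0, "spin": 6, "fingers": 1},
    {"x": 0, "y": 0, "z": 0, "spin": 6, "fingers": 1},
  ],
)

```text
clock: 8.68
eef_pos: [0.4658, -0.3283, 0.0791]
tool_rot: [0.994, 0.112, -0.002, -0.0]
ft_force: [-8.2, 4.7, 21.8]
grip_width: 0.0125
grasp_force: 64.2
```

```bash
python3 st.py; python3 - <<'E'
from workcell import camera
from h import *
c=camera("scene")
for a,ce,p in blobs(c,(3,110,90),(14,255,255),(155,235,180,256),3): q=plane(c,[ce],.055)[0]-[.468,-.329,0];print(a,ce,np.degrees(np.arctan2(q[1],q[0])).round(1),np.hypot(*q[:2]))
E
```

```text
8.675 2.304 [ 0.4658 -0.3283  0.0791] [-8.2  4.7 21.8] [ 0.95  1.5  -0.1 ]
6 [165.83333333 242.66666667] 156.1 0.030058454165751664
```

The pointer followed to green. Now I'll raise the knob, let go and retreat.

>>> jog_arm(
  motion=[
    {"x": 0, "y": 0, "z": -3, "spin": 0, "fingers": 1},
    {"x": 0, "y": 0, "z": -6, "spin": 0, "fingers": 1},
    {"x": 0, "y": 0, "z": -9, "spin": 0, "fingers": 1},
    {"x": 0, "y": 0, "z": -9, "spin": 0, "fingers": 0},
    {"x": 0, "y": 0, "z": -9, "spin": 0, "fingers": -1},
    {"x": 0, "y": 0, "z": -9, "spin": 0, "fingers": -1},
    {"x": 0, "y": 0, "z": -50, "spin": 0, "fingers": -1},
    {"x": 0, "y": 0, "z": -110, "spin": 0, "fingers": -1},
  ],
)

```text
clock: 9.72
eef_pos: [0.4672, -0.3277, 0.1852]
tool_rot: [0.994, 0.113, -0.002, -0.002]
ft_force: [-0.0, -0.4, 0.6]
grip_width: 0.0855
grasp_force: 0.0
```

>>> jog_arm(
  motion=[
    {"x": 0, "y": 0, "z": 0, "spin": 0, "fingers": -1},
    {"x": 0, "y": 0, "z": 0, "spin": 0, "fingers": -1},
  ],
)

```text
clock: 9.98
eef_pos: [0.4685, -0.3287, 0.1865]
tool_rot: [0.994, 0.113, -0.0, -0.0]
ft_force: [0.1, -0.4, -0.4]
grip_width: 0.0856
grasp_force: 0.0
```

```bash
python3 st.py; python3 - <<'E'
from workcell import camera
from h import *
c=camera("scene")
for a,ce,p in blobs(c,(3,110,90),(14,255,255),(155,235,180,256),3): q=plane(c,[ce],.055)[0]-[.468,-.329,0];print(a,ce,np.degrees(np.arctan2(q[1],q[0])).round(1),np.hypot(*q[:2]))
c=c["pixels"][190:300,120:240,::-1];cv2.imwrite('pics/s4.png',cv2.resize(c,(654,600),interpolation=cv2.INTER_CUBIC))
E
```

```text
9.975 2.304 [ 0.4685 -0.3287  0.1865] [ 0.1 -0.4 -0.4] [ 0.06 -0.   -0.06]
15 [168.4        243.46666667] 153.2 0.02514404841075381
```

View pics/s4.png

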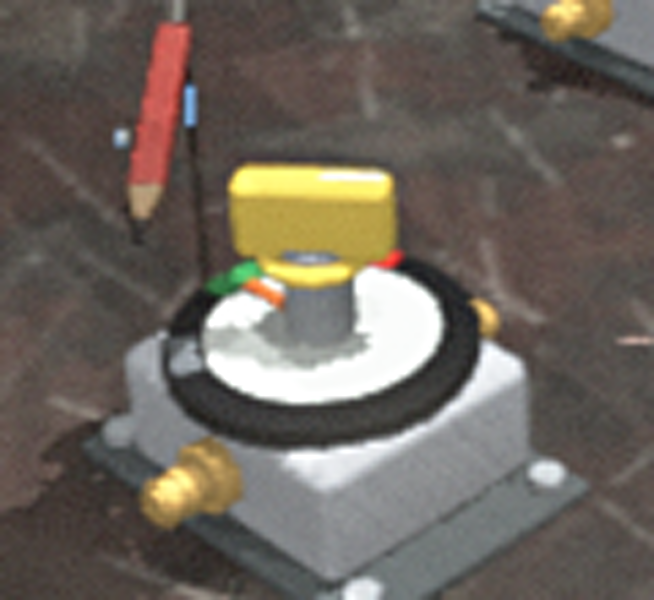

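The knob is up at (312,215), and the orange pointer at (265,293) is at the green mark (153°, against the green mark's 154°).

```bash
python3 -c "
from workcell import bot
print(bot.job_done())"
```

```text
the job is handed in; nothing more can be done
None
```

The yellow regulator is set to green, its knob is back up and released, the arm is clear of it, and the job is handed in (about 10 s of the 54 s used); the hand-in call returned no verdict.

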